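# Wedge apart the press-fit halves of a shaker's bearing housing

### The job

The aluminium bearing housing of the shaker drive has to come apart: take the steel wedge from the white tool stand and push its blade down into the two pry notches at the ends of the seam, a little at a time and at alternating ends, until the loose half stands at least 9 mm off the fixed half at both ends and parallel to it to within 2 mm from end to end. Keep it even on the way, with the two ends never differing by more than about 4 mm, and do not force the wedge: let it push squarely between both halves, and let nothing but the wedge touch the housing. Then put the wedge back upright, fully down in a pocket of the stand, let go, and leave everything else where it is.

Things in the scene. Friction and masses are not known exactly. Their poses are not given: they have to be found in the camera images.
- housing: Split aluminium bearing housing on a fixed steel base plate (140 x 150 x 10). Origin: on the table under the middle of the seam, z up. The seam is a vertical plane along the housing's y (120 long); the fixed half lies on its -x side (x -52 to 0), the loose half on +x (0 to 52). Tops at z = 75; a shaft end of diameter 24 stands mid-seam up to z = 90. Pry notches open upwards at y = +42 and -42.
- notch_l (a point): Mouth of the pry notch at y = +42: its middle, at the top (z = 75), on the fixed half's seam plane; axes as the housing's. 24 long along y, down to z = 10; fixed wall at x = -2. The loose half's wall is a steel insert, worn back by an unknown amount: at x = gap + 1 to gap + 3. Above z = 65 both walls are bevelled, 4 farther apart each at z = 75. Feel where the wedge bites.
- notch_r (a point): The same for the notch at y = -42, whose insert is worn differently.
- cover_l (a point): Point on the seam face of the loose half, at its top (z = 75), 50 mm from the middle towards +y. Its x in the housing's frame is the gap between the halves at that end.
- cover_r (a point): The same, 50 mm from the middle towards -y.
- gap_l (a joint): Gap between the halves (m) at the +y end of the seam, 50 mm from the middle: 0 shut, stop at 0.016. The loose half slides off along the housing's +x and can turn level, cannot lift, and stays where left. A dowel at this point holds it with about 13 N of dry friction, as does one at the other end, so a wedge at one end opens that end and the other hardly moves. Starts 0.5 to 2.5 mm open.
- gap_r (a joint): The same at the -y end, 50 mm from the middle; the two start unequal.
- cover (a joint): Turn of the loose half about the vertical (rad), 0 when parallel, positive counter-clockwise from above: (gap_r - gap_l) / 100 mm.
- wedge: Steel wedge, blade down, black rectangular handle up. Origin: middle of the tip edge; z up along the tool. Blade 18 wide (y), thickness (x) growing evenly from 2.5 at the tip to 18 at z = 54, then 18 up to z = 70; flange 34 (x) x 40 (y), z 70 to 76; handle 22 (x) x 26 (y), z 76 to 130. 0.11 to 0.22 kg. Its width goes along the seam. Pushing it in takes 10 to 25 N, drawing it out up to 15 N.
- wedge_grip (a point): Where to hold the wedge: the middle of the handle, 105 above the tip; axes as the wedge's.
- stand: White tool stand fixed on the table, 60 (x) x 170 (y) x 85 high. Origin: centre of its underside. Three pockets 22 (x) x 26 (y) through its 12 thick top plate, on x = 0 at y = 55, 0 and -55, open below. The wedge starts in an outer pocket, hanging by its flange on the plate, tip 15 above the table, its x along the stand's x; the middle pocket is free.
- punch: Bystander in the other outer pocket: a drift punch with a round shank, round flange and round handle of diameter 20, 115 long. Leave it there.
- flask_a: Bystander: conical glass flask with a foil cap, 143 high, base diameter 82; origin at its base.
- flask_b: Bystander: a flask as flask_a.
- flask_c: Bystander: a flask as flask_a, 122 high.
- jar: Bystander: jar, diameter 60, 85 high; origin at its base.
- spanner: Bystander: spanner lying in front of the robot.
- stopper: Bystander: rubber stopper, diameter 28, 28 high.
- screw_tray: Bystander: open steel tray 100 x 140 x 25 with the housing's screws.
There are look-alikes about, which are no part of the job. Leave any green or turquoise look-alike of the housing alone.

How it is judged (in metres and radians):
On the way, in this order (a step that is already met when the one before it is completed fails the run):
1. the wedge opens one end of the seam to more than 3.5 mm (value of joint any of gap_l, gap_r above 0.0035 m), for 0.1 s.
2. both ends are open by more than 8 mm (value of joint each of gap_l, gap_r above 0.008 m), for 0.1 s.
At the end, for the whole second after the job is handed in: The gap between the halves is over 8 mm at both ends and differs by less than 3 mm from end to end; the wedge hangs upright (within 0.1 rad) and at rest in a pocket of the stand, its flange down on the plate to within 4 mm (all of step 2 and value of joint cover between -0.03 and 0.03 rad and z of wedge in the frame of stand between 0.011 and 0.019 m and x of wedge in the frame of stand between -0.012 and 0.012 m and y of wedge in the frame of stand between -0.07 and 0.07 m and angle between wedge's own z axis and vertical below 0.1 rad and linear speed of each of wedge, punch below 0.02 m/s); the robot touches nothing.
It fails at once if the loose half is cocked: its ends differ by more than 5 mm (value of joint cover above 0.05 rad or value of joint cover below -0.05 rad).
It fails at once if the gripper or arm touches the housing (contact force between any of the fingers, the arm and housing above 1 N).
It fails at once if the wedge is forced: it presses on the housing with over 60 N (contact force between wedge and housing above 60 N).
It fails at once if the punch is taken out of its pocket (distance of punch from where it was at the start of the episode above 0.02 m).
It fails at once if a bystander is disturbed (moved over 25 mm) (distance of any of flask_a, flask_b, flask_c, jar, spanner, stopper, screw_tray from where it was at the start of the episode above 0.025 m).
It also fails if it takes over 72 s, if anything falls off the work surface, if the arm or the gripper's body presses on something with over 40 N, if the wrist force passes 120 N, or if a joint passes its speed limit or range.

### The arm

A 7-joint arm with a two-finger parallel gripper is mounted at the origin on the work surface. World frame = base frame: x ahead of the robot, y to its left, z up, the work surface at z = 0. Lengths are in mm, angles in rad, forces in N, time in s.
With the tool pointing down it reaches from about 350 to 900 mm from the base axis. Payload 8.1 kg.
Tool frame: the origin (TCP) lies midway between the tips of the shut fingers; the grasp point (between the pads) lies 19 mm behind it (grip_point_offset is the distance from the TCP to the grasp point, in mm); z points along the fingers, y is the line along which they close (so a half turn about z gives the same grasp; the last joint's range is limited). The gripper opens to 85 mm and grips with 20 to 120 N. Pads are 22 mm wide; open, the fingers measure 114 mm over their backs; the gripper's body (76 mm by 85 mm) begins 54 mm behind the grasp point. The pads swing forward as they close: fully open they stand 13 mm farther back than shut.
Start: joints at [1.163, 0.434, 0.025, 1.573, -0.012, 1.134, -0.075], TCP at [187.54, -596.213, 231.323] pointing down, gripper open.
Joint ranges: [-2.62, 2.62], [-0.44, 2.09], [-1.27, 1.32], [0.08, 2.57], [-1.32, 4.46], [0.12, 2], [-2.74, 2.74]. Speed limits (rad/s): [2.22, 2.22, 3.01, 3.01, 3.14, 3.14, 3.14].

### API

Orientations are given as a 3x3 rotation matrix whose columns are the frame's x, y, z axes.
In Python, from bench import * gives the robot as it stands. The module is installed in compiled form; this text tells all that it offers.
- The arm moves only by the tool carry_out, never from a script. Its argument "moves" is a list of rows, each an object with "gripper": the finger opening in cm, from 0 to 8.54; "xyz": the shift along the tool's x, y, z in cm, a list of three; "rot": the turn, a rotation vector about the tool's x, y, z in rad, a list of three. A call has 1 to 8 rows; each row shifts and turns the commanded pose from where the row before left it, along the tool's axes as they then stand; what a row does not reach is not made up. A row lasts 1/8 s, in which the tool goes at most 62.5 mm and 10.7 degrees, less where a joint would pass 70% of its speed; a pose out of reach is approached as far as the arm can. A call is refused whole if a number of a shift passes 6.25 or a number of a turn 0.188, either way. A call with a gripper value outside its range is refused whole. The fingers move at their own pace and stop on an object; "force" is the grip in N (left out, the last holds). Time passes only in rows, so rows that do not move let the fingers close. It gives the time, the measured TCP pose, the force, the opening and the grip force at its end, in the units of the state.
- read_state(): the state, without advancing time (a new reading comes with each control period).
- get_image(name): name is "side" or "top"; returns a dict with "color" (480x640x3 uint8, blue, green, red), "fx", "fy", "cx", "cy" (pixels), "D" ([k1, k2, p1, p2, k3] as OpenCV has them; the pictures are not rectified), "origin" and "attitude" of the camera in the world. Camera axes: x right, y up, looking along -z (the intrinsics and any distortion apply to the point x, -y, -z); pixel columns grow to the right and rows downward; lengths in mm; the calibration is good to about 2 mm. A picture is of the moment at which its call begins. There is no depth.
- job_done(): hands the job in; it is judged then, once.
The state is a dict: "clock": time; "joint_positions": joint angles; "joint_vel": joint speeds; "joint_efforts": joint torques, N m; "position": TCP position; "ee_rot": TCP orientation; "contact_force": force on the tool from outside, world axes, zero at the start; "moment": the same for the moment, N m; "gripper_width": finger opening in mm; "grip_force": force on a finger pad.
Only numpy, scipy, OpenCV 4.12 (cv2) and the standard library are available. Lean on these libraries where they do the work, as an engineer would, in place of code of your own. Each camera call takes 0.05 s, during which the arm holds its last target. There are 200 camera calls.

## Working session

There is one attempt and no reset: what is moved stays moved. The work goes in short steps, Python scripts to look and compute and a tool call to move; the robot and the scene stay as the last step left them, time stands still between calls to the robot, and variables do not carry over. Pictures are saved under pics/ and viewed, at most 10 in all, crops included, and the job is handed in when it is done.

Besides the shell and the picture viewer there is one more tool, called after ">>>" by a JSON object that holds its "op" and its "data", one argument or row to a line. carry_out: Moves the arm, as the interface text tells. Its arguments: {"type":"object","properties":{"moves":{"type":"array"},"force":{"type":"number"}},"required":["moves"]}

```bash
mkdir -p pics
python3 - <<'E'
from bench import *
import cv2,numpy as np
s=read_state();print({k:np.round(v,3).tolist() for k,v in s.items()})
for n in("side","top"):
    i=get_image(n);cv2.imwrite(f"pics/{n}0.png",i["color"]);print(n,i["fx"],i["fy"],i["cx"],i["cy"],i["D"],i["origin"],np.round(i["attitude"],4).tolist())
E
```

```text
{'clock': 0.0, 'joint_positions': [1.163, 0.435, 0.025, 1.574, -0.012, 1.134, -0.075], 'joint_vel': [-0.001, -0.001, -0.0, -0.001, -0.0, 0.001, -0.001], 'joint_efforts': [-0.0, -67.048, 1.025, -31.622, 0.015, 0.012, -0.0], 'position': [187.365, -595.73, 230.532], 'ee_rot': [[0.954, 0.3, -0.001], [0.3, -0.954, 0.001], [-0.0, -0.002, -1.0]], 'contact_force': [0.205, 0.328, 0.094], 'moment': [0.001, -0.033, 0.019], 'grip_force': 0.0, 'gripper_width': 85.228}
side 459.6507077410228 459.6507077410228 317.71120990150337 237.79606699815733 [-0.0339855  0.         0.         0.         0.       ] [255.87695011 788.92002184 728.06257597] [[-0.9073, 0.2732, -0.3197], [-0.4199, -0.5455, 0.7254], [0.0238, 0.7924, 0.6096]]
top 535.6551043634696 535.6551043634696 309.7120178172991 244.75426743257398 [0.05520212 0.         0.         0.         0.        ] [ 440.34430821   75.89572895 1081.23197857] [[-0.0171, 0.9924, -0.1221], [-0.9999, -0.017, 0.002], [-0.0001, 0.1221, 0.9925]]
```

View pics/side0.png

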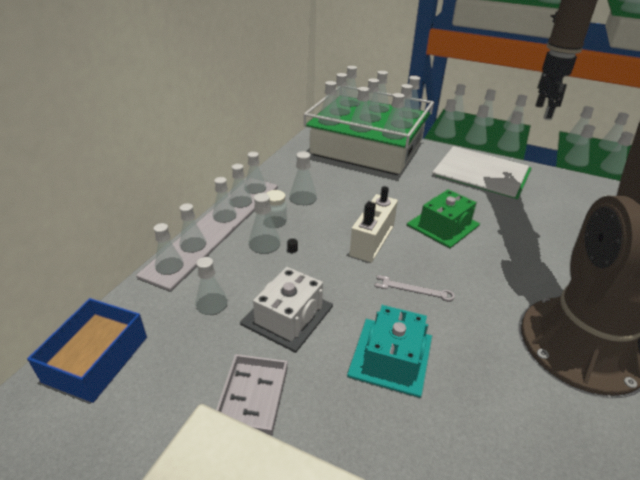

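View pics/top0.png

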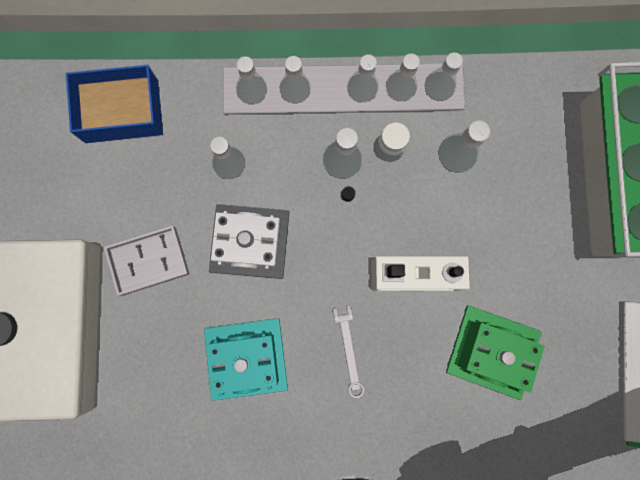

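Candidates in the top picture: housing is either the aluminium one (245,240), the turquoise one (243,362) or the green one (500,353). The tool is either the rectangular black handle (396,271) or the round one (455,271). I choose the aluminium housing and the rectangular handle, and check both in a close crop.

```bash
cat > lib.py <<'E'
from bench import *
import cv2,numpy as np
def KD(i): return np.array([[i["fx"],0,i["cx"]],[0,i["fy"],i["cy"]],[0,0,1.]]),np.array(i["D"],float)
def ray(i,p):
    K,D=KD(i);u=cv2.undistortPoints(np.array(p,float).reshape(-1,1,2),K,D)[:,0]
    d=np.c_[u[:,0],-u[:,1],-np.ones(len(u))]@np.array(i["attitude"]).T
    return np.array(i["origin"]),d
def onz(i,p,z):
    o,d=ray(i,p);return o+d*((z-o[2])/d[:,2])[:,None]
def proj(i,P):
    A=np.array(i["attitude"]);c=(np.array(P,float).reshape(-1,3)-i["origin"])@A
    K,D=KD(i);return cv2.projectPoints(c*[1,-1,-1],np.zeros(3),np.zeros(3),K,D)[0][:,0]
E
python3 - <<'E'
from lib import *
t=get_image("top");s=get_image("side")
a=cv2.resize(t["color"][195:290,200:300],(400,380),interpolation=3)
b=cv2.resize(t["color"][240:305,360:480],(400,217),interpolation=3)
c=cv2.resize(s["color"][260:350,235:335],(400,360),interpolation=3)
d=cv2.resize(s["color"][175:265,340:410],(280,360)[:2],interpolation=3)
o=np.zeros((600,800,3),np.uint8);o[:380,:400]=a;o[380:597,:400]=b;o[:360,400:]=c
d=cv2.resize(d,(187,240));o[360:,400:587]=d
cv2.imwrite("pics/c1.png",o)
E
```

```text
(no output)
```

View pics/c1.png

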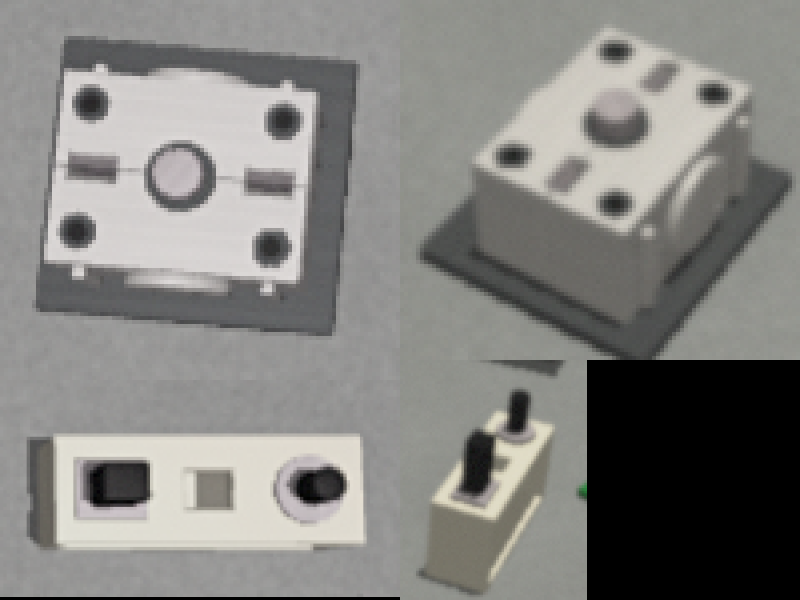

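The crop confirms the choice: the aluminium housing on its dark plate, notches at about (223,237) and (267,240), and the square-handled wedge in the left pocket with the round punch at right. Next I measure by fitting edges.

```bash
cat >> lib.py <<'E'
def avg(n,k=4):
    i=get_image(n);a=i["color"].astype(float)
    for _ in range(k-1): a+=get_image(n)["color"]
    i["g"]=cv2.GaussianBlur((a/k).mean(2).astype(np.float32),(0,0),.7);return i
def edge(i,p,q,z,r=3,sgn=0,n=40,m=.08):
    """subpixel edge points near segment p-q -> world line (point,dir,rms)"""
    p,q=np.array(p,float),np.array(q,float);nn=np.array([-(q-p)[1],(q-p)[0]]);nn/=np.linalg.norm(nn)
    t=np.arange(-r-1,r+1.01,.1);P=[]
    for a in np.linspace(m,1-m,n):
        c=p+a*(q-p);X=(c+t[:,None]*nn).astype(np.float32)
        v=cv2.remap(i["g"],X[:,:1].copy(),X[:,1:].copy(),cv2.INTER_CUBIC)[:,0]
        g=np.gradient(v);g=g*sgn if sgn else abs(g)
        k=g[10:-10].argmax()+10;w=slice(max(k-8,0),k+9);P.append(c+nn*(t[w]*g[w]).sum()/g[w].sum())
    W=onz(i,P,z)[:,:2]
    for _ in range(3):
        c=W.mean(0);d=np.linalg.svd(W-c)[2][0];e=(W-c)@[-d[1],d[0]];W=W[abs(e)<max(2*e.std(),.2)]
    d*=np.sign(d[1] if abs(d[1])>.7 else d[0]);return c,d,e.std()
def isect(a,b):
    s=np.linalg.solve(np.c_[a[1],-b[1]],b[0]-a[0]);return a[0]+s[0]*a[1]
E
python3 - <<'E'
from lib import *
t=avg("top")
C=lambda x,y:(200+x/4-.4,195+y/4-.4)
E={}
for n,p,q,z in [("topU",C(66,70),C(314,93),75),("topD",C(48,262),C(296,283),75),("topL",C(62,75),C(46,258),75),("topR",C(317,97),C(300,278),75),
 ("plU",C(65,38),C(358,62),10),("plD",C(38,310),C(333,333),10),("plL",C(65,38),C(38,310),10),("plR",C(358,62),C(333,333),10)]:
    E[n]=edge(t,p,q,z);print(n,E[n][0].round(1),"ang",round(float(np.degrees(np.arctan2(*E[n][1]))),2),"rms",round(float(E[n][2]),2))
for a in("top","pl"):
    k=[isect(E[a+u],E[a+l]) for u in"UD" for l in"LR"];print(a,np.round(k,1).tolist(),np.mean(k,0).round(1))
S=lambda x,y:(360+x*.3-.35,240+(y-380)*.3-.35)
F={}
for n,p,q,z in [("sU",S(55,437),S(360,434),85),("sD",S(58,545),S(363,543),85),("sL",S(54,440),S(54,540),85),("sR",S(360,436),S(364,540),85),
 ("hU",S(100,463),S(148,462),145),("hD",S(102,500),S(150,498),145),("hR",S(149,463),S(150,498),145)]:
    F[n]=edge(t,p,q,z,2);print(n,F[n][0].round(1),"ang",round(float(np.degrees(np.arctan2(*F[n][1]))),2),round(float(F[n][2]),2))
k=[isect(F["s"+u],F["s"+l]) for u in"UD" for l in"LR"];print(np.round(k,1).tolist(),np.mean(k,0).round(1))
cv2.imwrite("pics/c2.png",cv2.resize(t["color"][225:252,210:282],(792,297),interpolation=cv2.INTER_CUBIC))
E
```

```text
topU [626.2 190.7] ang 5.85 rms 2.16
topD [530.7 201. ] ang 3.97 rms 3.4
topL [586.1 255.9] ang 95.56 rms 0.84
topR [571.6 136.7] ang 96.08 rms 0.41
plU [652.6 192.7] ang 5.81 rms 0.32
plD [512.3 202.8] ang 5.98 rms 0.25
plL [588.1 268.7] ang 96.79 rms 0.67
plR [573.2 121.1] ang 95.88 rms 0.33
top [[632.5, 251.4], [620.2, 131.5], [534.8, 260.9], [526.5, 141.5]] [578.5 196.3]
pl [[659.5, 260.2], [644.6, 113.7], [520.0, 276.8], [504.4, 128.2]] [582.1 194.7]
sU [ 538.2 -134.8] ang 0.95 0.15
sD [ 475.  -124.6] ang 1.03 0.19
sL [508.6 -48.5] ang 91.32 0.08
sR [ 507.  -219.3] ang 90.74 0.18
hU [519.1 -77.8] ang 1.14 0.11
hD [496.2 -77.4] ang -2.87 0.38
hR [508.3 -90.6] ang 88.23 0.37
[[539.6, -49.2], [536.8, -219.7], [476.4, -47.7], [473.3, -218.8]] [ 506.5 -133.9]
```

View pics/c2.png

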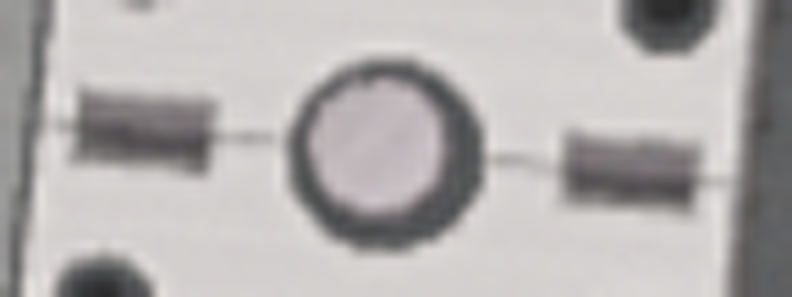

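```bash
cat >> lib.py <<'E'
def pts(i,segs,z,r=2.5,n=10,mode="edge"):
    P=[]
    for p,q in segs:
        p,q=np.array(p,float),np.array(q,float);nn=np.array([-(q-p)[1],(q-p)[0]]);nn/=np.linalg.norm(nn);t=np.arange(-r-1,r+1.01,.1)
        for a in np.linspace(0,1,n):
            c=p+a*(q-p);X=(c+t[:,None]*nn).astype(np.float32)
            v=cv2.remap(i["g"],X[:,:1].copy(),X[:,1:].copy(),cv2.INTER_CUBIC)[:,0]
            if mode=="edge":
                g=abs(np.gradient(v));k=g[10:-10].argmax()+10;w=slice(max(k-8,0),k+9);P.append(c+nn*(t[w]*g[w]).sum()/g[w].sum())
            else:
                g=np.clip(np.percentile(v,70)-v,0,None);k=g[10:-10].argmax()+10;w=slice(max(k-12,0),k+13);P.append(c+nn*(t[w]*g[w]).sum()/g[w].sum())
    return onz(i,P,z)[:,:2]
A=np.radians(5.9);Y=np.array([np.sin(A),np.cos(A)]);X=np.array([np.cos(A),-np.sin(A)])
def hx(W,s0=254.9): return np.c_[W@X,W@Y-s0]
E
python3 - <<'E'
from lib import *
t=avg("top",8)
C=lambda x,y:(200+x/4-.4,195+y/4-.4)
Lu=lambda x:C(x,70+(x-66)*23/248); Ld=lambda x:C(x,262+(x-48)*21/248)
S=lambda x,y:(210+x/11-.45,225+y/11-.45)
for n,segs,z,m in [("U",[(Lu(68),Lu(90)),(Lu(112),Lu(142)),(Lu(245),Lu(275)),(Lu(296),Lu(310))],75,"edge"),
 ("D",[(Ld(50),Ld(68)),(Ld(92),Ld(122)),(Ld(232),Ld(258)),(Ld(278),Ld(294))],75,"edge"),
 ("seam",[(S(50,125),S(66,126)),(S(225,136),S(265,139)),(S(505,159),S(540,161)),(S(712,180),S(730,182))],75,"line")]:
    h=hx(pts(t,segs,z,2,10,m));
    print(n,[np.round([*np.median(h[k:k+10],0),h[k:k+10,0].std()],2).tolist() for k in range(0,40,10)],np.polyfit(h[:,1],h[:,0],1).round(4))
# seam darkness profile columns
for x in (57,245,522,721):
    y={57:125.5,245:137,522:160,721:181}[x];px,py=S(x,y);print(x,[round(float(t["g"][int(round(py))+d,int(round(px))])) for d in range(-4,5)])
# notch corners from dark mask
g=t["g"]
for x0,x1,y0,y1 in [(214,232,229,244),(258,276,233,248)]:
    m=(g[y0:y1,x0:x1]<165).astype(np.uint8);c=max(cv2.findContours(m,0,1)[0],key=cv2.contourArea);r=cv2.minAreaRect(c);p=np.array(r[0])+[x0,y0];print(p.round(2),r[1:],hx(onz(t,[p],75)[:,:2]).round(1))
print(hx(np.array([[582.1,194.7]])))
E
```

```text
U [[601.12, 53.31, 0.3], [601.06, 30.4, 0.31], [601.05, -33.17, 0.47], [600.84, -53.74, 0.36]] [2.000000e-03 6.010144e+02]
D [[509.24, 52.97, 0.28], [509.19, 30.32, 0.37], [509.18, -34.87, 0.29], [508.98, -54.25, 0.17]] [1.100000e-03 5.091909e+02]
seam [[554.96, 57.05, 0.15], [555.42, 24.84, 0.19], [555.46, -23.09, 0.21], [554.68, -57.45, 0.13]] [2.300000e-03 5.550844e+02]
57 [207, 210, 208, 194, 183, 194, 202, 203, 207]
245 [208, 208, 209, 201, 185, 195, 207, 209, 208]
522 [209, 209, 209, 203, 190, 196, 206, 209, 209]
721 [213, 213, 211, 204, 192, 197, 203, 204, 203]
[222.54 236.55] ((13.134490966796875, 6.169230937957764), 5.710592269897461) [[555.   42.4]]
[267. 240.] ((6.0, 12.0), 90.0) [[555.7 -42. ]]
[[559.00280293  -1.39582584]]
```

Run:
```python
from lib import *
s=avg("side",6);t=avg("top",4)
hw=lambda a,b:a*X+(254.9+b)*Y
print("world notch L,R, mid",hw(555.3,42),hw(555.3,-42),hw(555.3,0))
P=[[*hw(555.3,42),75],[*hw(555.3,-42),75]];print("pred side",proj(s,P).round(1).tolist())
# notch blobs in side
g=s["g"]
for c in((277,303),(299.5,279)):
    x0,y0=int(c[0])-9,int(c[1])-9;m=(g[y0:y0+18,x0:x0+18]<g[y0:y0+18,x0:x0+18].max()*.8).astype(np.uint8)
    n,l,st,ce=cv2.connectedComponentsWithStats(m);k=l[7:12,7:12].max();p=ce[k]+[x0,y0];print("side notch",p.round(1),st[k],hx(onz(s,[p],75)[:,:2]).round(1))
# stand + wedge in side: handle black blob
for n,i,(x0,y0,x1,y1) in(("side",s,(355,190,385,232)),("top",t,(380,255,412,285))):
    m=(i["g"][y0:y1,x0:x1]<60).astype(np.uint8);c=max(cv2.findContours(m,0,1)[0],key=cv2.contourArea);r=cv2.minAreaRect(c);print(n,"black",(np.array(r[0])+[x0,y0]).round(1),np.round(r[1],1),round(r[2],1),(c.reshape(-1,2).min(0)+[x0,y0]).tolist(),(c.reshape(-1,2).max(0)+[x0,y0]).tolist())
H=np.array([[507.7,-78,145],[507.7,-78,91]])
print("pred handle top/bottom side",proj(s,H).round(1).tolist(),"top",proj(t,H).round(1).tolist())
print("pred stand top corners side",proj(s,[[538,-49,85],[478,-49,85],[538,-219,85],[478,-219,85]]).round(1).tolist())
print("flasks top", [onz(t,[p],0)[0].round(0).tolist() for p in((229,163),(343,160),(393,148),(459,155),(347,194))])
```

```text
world notch L,R, mid [582.87757852 238.24657072] [574.24300543 154.69153409] [578.56029197 196.46905241]
pred side [[276.5, 302.8], [299.5, 278.3]]
side notch [276.4 303.2] [ 4  5 10  9 59] [[554.9  43. ]]
side notch [299.8 278.5] [ 5  5 10  8 50] [[554.2 -41.6]]
side black [368.8 213.2] [ 8.9 22.3] 5.2 [364, 202] [374, 224]
top black [395. 271.] [12. 16.] 90.0 [387, 265] [403, 277]
pred handle top/bottom side [[370.2, 203.4], [368.1, 222.4]] top [[397.2, 270.4], [392.4, 272.6]]
pred stand top corners side [[351.7, 227.4], [375.6, 234.3], [375.2, 193.4], [397.1, 199.0]]
flasks top [[747.0, 238.0, 0.0], [749.0, 2.0, 0.0], [773.0, -102.0, 0.0], [755.0, -238.0, 0.0], [677.0, -5.0, 0.0]]
```

```bash
cat >> lib.py <<'E'
from scipy.spatial.transform import Rotation as Rn
def yawR(deg): 
    a=np.radians(deg);return np.array([[np.cos(a),np.sin(a),0],[np.sin(a),-np.cos(a),0],[0,0,-1.]])
def plan(target,yaw,n,start=None,R0=None):
    s=read_state();p=np.array(start if start is not None else s["position"],float);R=np.array(R0 if R0 is not None else s["ee_rot"])
    w=Rn.from_matrix(R.T@yawR(yaw)).as_rotvec()/n;d=(np.array(target)-p)/n;out=[]
    for k in range(n): out.append((np.round(R.T@d/10,2).tolist(),np.round(w,3).tolist()));R=R@Rn.from_rotvec(w).as_matrix()
    return out
E
python3 - <<'E'
from lib import *
for r in plan([507.7,-78,200],89,12): print(r)
E
```

```text
([3.84, -3.32, 0.26], [0.0, 0.0, -0.104])
([4.16, -2.9, 0.26], [0.0, 0.0, -0.104])
([4.44, -2.45, 0.26], [0.0, 0.0, -0.104])
([4.67, -1.98, 0.26], [0.0, 0.0, -0.104])
([4.85, -1.48, 0.26], [0.0, 0.0, -0.104])
([4.98, -0.97, 0.26], [0.0, 0.0, -0.104])
([5.06, -0.45, 0.26], [0.0, 0.0, -0.104])
([5.08, 0.08, 0.26], [0.0, 0.0, -0.104])
([5.04, 0.61, 0.26], [0.0, 0.0, -0.104])
([4.95, 1.13, 0.26], [0.0, 0.0, -0.104])
([4.81, 1.63, 0.26], [0.0, 0.0, -0.104])
([4.61, 2.13, 0.26], [0.0, 0.0, -0.104])
```

>>> {"op": "carry_out", "data": {
  "moves": [
    {"gripper":8.5,"xyz":[3.84,-3.32,0.26],"rot":[0,0,-0.104]},
    {"gripper":8.5,"xyz":[4.16,-2.9,0.26],"rot":[0,0,-0.104]},
    {"gripper":8.5,"xyz":[4.44,-2.45,0.26],"rot":[0,0,-0.104]},
    {"gripper":8.5,"xyz":[4.67,-1.98,0.26],"rot":[0,0,-0.104]},
    {"gripper":8.5,"xyz":[4.85,-1.48,0.26],"rot":[0,0,-0.104]},
    {"gripper":8.5,"xyz":[4.98,-0.97,0.26],"rot":[0,0,-0.104]},
    {"gripper":8.5,"xyz":[5.06,-0.45,0.26],"rot":[0,0,-0.104]},
    {"gripper":8.5,"xyz":[5.08,0.08,0.26],"rot":[0,0,-0.104]}
  ],
  "force": 60
}}

```text
clock: 2.3
position: [401.7, -249.6, 210.8]
ee_rot: [[0.418, 0.909, 0.001], [0.909, -0.418, -0.001], [-0.0, 0.001, -1.0]]
contact_force: [1.1, -0.8, 0.1]
gripper_width: 85.0
grip_force: 0.0
```

>>> {"op": "carry_out", "data": {
  "moves": [
    {"gripper":8.5,"xyz":[5.04,0.61,0.26],"rot":[0,0,-0.104]},
    {"gripper":8.5,"xyz":[4.95,1.13,0.26],"rot":[0,0,-0.104]},
    {"gripper":8.5,"xyz":[4.81,1.63,0.26],"rot":[0,0,-0.104]},
    {"gripper":8.5,"xyz":[4.61,2.13,0.26],"rot":[0,0,-0.104]},
    {"gripper":8.5,"xyz":[0,0,0],"rot":[0,0,0]},
    {"gripper":8.5,"xyz":[0,0,0],"rot":[0,0,0]}
  ]
}}

```text
clock: 3.05
position: [507.6, -78.6, 199.9]
ee_rot: [[0.019, 1.0, -0.001], [1.0, -0.019, -0.0], [-0.0, -0.001, -1.0]]
contact_force: [0.3, 0.2, -1.0]
gripper_width: 84.9
grip_force: 0.0
```

Run:
```python
from lib import *
s=read_state();print(s["clock"],s["position"].round(1),np.array(s["ee_rot"]).round(4).tolist(),np.round(s["contact_force"],1))
i=get_image("top");cv2.imwrite("pics/m1.png",cv2.resize(i["color"][200:340,330:500],(680,560),interpolation=3))
print(plan([507.7,-78,101],89,4))
```

```text
3.05 [507.6 -78.6 199.9] [[0.0186, 0.9998, -0.0006], [0.9998, -0.0186, -0.0004], [-0.0004, -0.0006, -1.0]] [ 0.3  0.2 -1. ]
[([0.03, 0.01, 2.48], [-0.0, 0.0, -0.001]), ([0.03, 0.01, 2.48], [-0.0, 0.0, -0.001]), ([0.03, 0.01, 2.48], [-0.0, 0.0, -0.001]), ([0.03, 0.01, 2.48], [-0.0, 0.0, -0.001])]
```

View pics/m1.png

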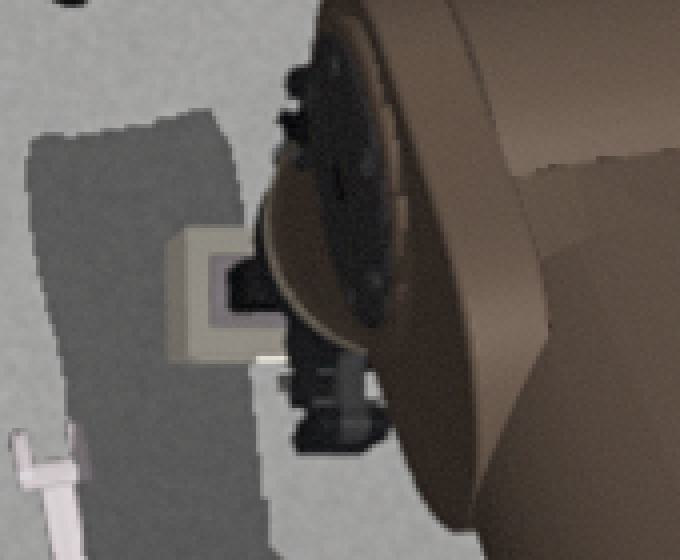

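The arm hides most of the top view, but the fingers straddle the wedge handle (near 398,271 px). I go down and grip.

>>> {"op": "carry_out", "data": {
  "moves": [
    {"gripper":8.5,"xyz":[0.05,0,3.0],"rot":[0,0,0]},
    {"gripper":8.5,"xyz":[0,0,3.0],"rot":[0,0,0]},
    {"gripper":8.5,"xyz":[0,0,2.5],"rot":[0,0,0]},
    {"gripper":8.5,"xyz":[0,0,1.4],"rot":[0,0,0]},
    {"gripper":1.5,"xyz":[0,0,0],"rot":[0,0,0]},
    {"gripper":1.5,"xyz":[0,0,0],"rot":[0,0,0]},
    {"gripper":1.5,"xyz":[0,0,0],"rot":[0,0,0]},
    {"gripper":1.5,"xyz":[0,0,0],"rot":[0,0,0]}
  ],
  "force": 80
}}

```text
clock: 4.1
position: [508.4, -77.7, 102.0]
ee_rot: [[0.018, 1.0, 0.001], [1.0, -0.018, -0.0], [-0.0, 0.001, -1.0]]
contact_force: [-0.2, 0.1, 4.1]
gripper_width: 21.1
grip_force: 77.9
```

>>> {"op": "carry_out", "data": {
  "moves": [
    {"gripper":1.5,"xyz":[0,0,0],"rot":[0,0,0]},
    {"gripper":1.5,"xyz":[0,0,0],"rot":[0,0,0]},
    {"gripper":1.5,"xyz":[0,0,0],"rot":[0,0,0]}
  ]
}}

```text
clock: 4.47
position: [508.4, -77.7, 102.0]
ee_rot: [[0.018, 1.0, 0.001], [1.0, -0.018, -0.0], [-0.0, 0.001, -1.0]]
contact_force: [-0.2, -0.2, 5.4]
gripper_width: 20.9
grip_force: 77.9
```

Run:
```python
from lib import *
i=avg("side",4);x0,y0,x1,y1=340,160,400,250
cv2.imwrite("pics/m2.png",cv2.resize(i["color"][y0-60:y1,x0-40:x1+20],(480,600),interpolation=3))
```

```text
(no output)
```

View pics/m2.png

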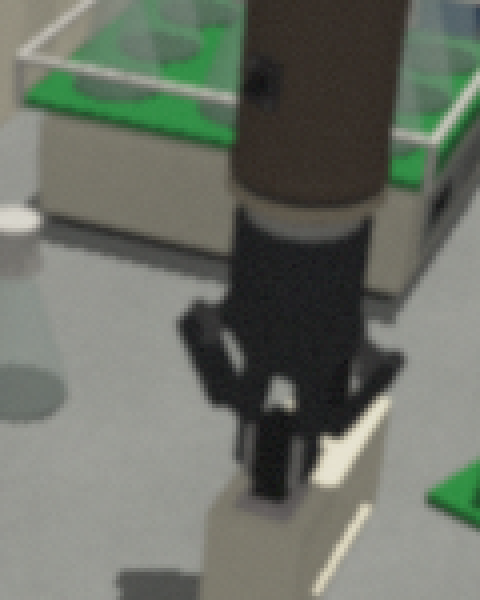

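Handle gripped (21 mm between the pads). Lift and carry to notch_r.

Run:
```python
from lib import *
s=read_state()
for r in plan([574.1,154.7,200],84.1,5,start=[508.4,-77.7,200]): print(r)
```

```text
([4.67, 1.23, -0.0], [0.0, 0.0, 0.017])
([4.69, 1.15, -0.0], [0.0, 0.0, 0.017])
([4.71, 1.07, -0.0], [0.0, 0.0, 0.017])
([4.73, 0.99, -0.0], [0.0, 0.0, 0.017])
([4.74, 0.91, -0.0], [0.0, 0.0, 0.017])
```

>>> {"op": "carry_out", "data": {
  "moves": [
    {"gripper":1.5,"xyz":[0,0,-0.8],"rot":[0,0,0]},
    {"gripper":1.5,"xyz":[0,0,-3],"rot":[0,0,0]},
    {"gripper":1.5,"xyz":[0,0,-3],"rot":[0,0,0]},
    {"gripper":1.5,"xyz":[0,0,-3],"rot":[0,0,0]},
    {"gripper":1.5,"xyz":[0,0,0],"rot":[0,0,0]}
  ]
}}

```text
clock: 5.3
position: [509.2, -77.6, 201.5]
ee_rot: [[0.018, 1.0, 0.004], [1.0, -0.018, -0.001], [-0.001, 0.004, -1.0]]
contact_force: [0.9, -0.2, -2.3]
gripper_width: 21.6
grip_force: 79.7
```

>>> {"op": "carry_out", "data": {
  "moves": [
    {"gripper":1.5,"xyz":[4.67,1.2,0],"rot":[0,0,0.017]},
    {"gripper":1.5,"xyz":[4.69,1.13,0],"rot":[0,0,0.017]},
    {"gripper":1.5,"xyz":[4.71,1.05,0],"rot":[0,0,0.017]},
    {"gripper":1.5,"xyz":[4.73,0.97,0],"rot":[0,0,0.017]},
    {"gripper":1.5,"xyz":[4.74,0.89,0],"rot":[0,0,0.017]},
    {"gripper":1.5,"xyz":[0,0,1.5],"rot":[0,0,0]},
    {"gripper":1.5,"xyz":[0,0,0],"rot":[0,0,0]},
    {"gripper":1.5,"xyz":[0,0,0],"rot":[0,0,0]}
  ]
}}

```text
clock: 6.3
position: [572.3, 153.1, 183.7]
ee_rot: [[0.105, 0.995, -0.001], [0.995, -0.105, -0.001], [-0.001, -0.001, -1.0]]
contact_force: [-0.0, -0.8, -1.8]
gripper_width: 21.3
grip_force: 79.5
```

Run:
```python
from lib import *
s=read_state();print(s["position"].round(2),np.array(s["ee_rot"]).round(4).tolist(),np.round(s["contact_force"],1),hx(s["position"][None,:2]).round(2),s["joint_positions"].round(2))
i=avg("side",4)
cv2.imwrite("pics/m3.png",cv2.resize(i["color"][220:340,225:345],(600,600),interpolation=3))
z=s["position"][2]-87
print(proj(i,[[*s["position"][:2],z],[*s["position"][:2],z+70],[*s["position"][:2],z+130]]))
```

```text
[572.27 153.05 183.73] [[0.1046, 0.9945, -0.0009], [0.9945, -0.1046, -0.0011], [-0.0012, -0.0008, -1.0]] [-0.  -0.8 -1.8] [[553.5  -43.84]] [-0.    0.48 -0.5   1.68  0.26  1.05 -0.69]
[[300.69342775 270.27744727]
 [300.73371189 243.63319916]
 [300.7749099  218.7062228 ]]
```

View pics/m3.png

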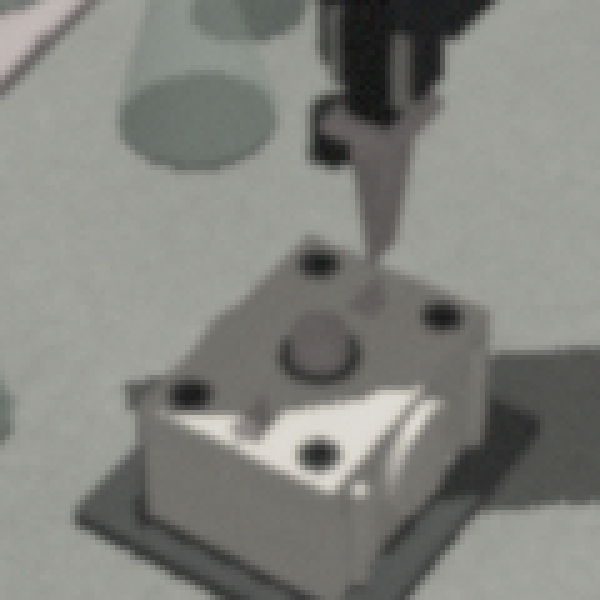

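The tip is over the right notch (tip at px 300,272, notch at 300,279) and about 2 mm off in x and y. I correct that and lower it.

>>> {"op": "carry_out", "data": {
  "moves": [
    {"gripper":1.5,"xyz":[0.18,0.17,0],"rot":[0,0,0]},
    {"gripper":1.5,"xyz":[0,0,1.2],"rot":[0,0,0]},
    {"gripper":1.5,"xyz":[0,0,1.2],"rot":[0,0,0]},
    {"gripper":1.5,"xyz":[0,0,0],"rot":[0,0,0]},
    {"gripper":1.5,"xyz":[0,0,0],"rot":[0,0,0]}
  ]
}}

```text
clock: 7.12
position: [574.3, 156.5, 160.0]
ee_rot: [[0.103, 0.995, -0.0], [0.995, -0.103, 0.0], [-0.0, -0.0, -1.0]]
contact_force: [-0.4, -0.5, -1.4]
gripper_width: 21.0
grip_force: 79.5
```

```bash
cat >> lib.py <<'E'
def st():
    s=read_state();h=hx(s["position"][None,:2])[0];f=np.array(s["contact_force"])
    print("t %.2f h %s tip z %.1f  Fh %.1f Fy %.1f Fz %.1f"%(s["clock"],h.round(2),s["position"][2]-87,f[:2]@X,f[:2]@Y,f[2]),"M",np.round(s["moment"],2),"zax",np.array(s["ee_rot"])[:,2].round(3))
E
python3 -c "from lib import *;st()"
```

```text
t 7.12 h [555.15 -40.24] tip z 73.0  Fh -0.3 Fy -0.5 Fz -1.4 M [ 0.01 -0.   -0.06] zax [-0.  0. -1.]
```

>>> {"op": "carry_out", "data": {
  "moves": [
    {"gripper":1.5,"xyz":[-0.14,0,0.3],"rot":[0,0,0]},
    {"gripper":1.5,"xyz":[0,0,0.3],"rot":[0,0,0]},
    {"gripper":1.5,"xyz":[0,0,0.3],"rot":[0,0,0]},
    {"gripper":1.5,"xyz":[0,0,0],"rot":[0,0,0]}
  ]
}}

```text
clock: 7.62
position: [574.0, 154.9, 150.8]
ee_rot: [[0.103, 0.995, -0.0], [0.995, -0.103, -0.0], [-0.0, -0.0, -1.0]]
contact_force: [1.1, -0.1, -1.8]
gripper_width: 21.0
grip_force: 79.6
```

```bash
python3 -c "from lib import *;st()"
```

```text
t 7.62 h [555.03 -41.79] tip z 63.8  Fh 1.1 Fy -0.0 Fz -1.8 M [ 0.03  0.1  -0.02] zax [-0. -0. -1.]
```

>>> {"op": "carry_out", "data": {
  "moves": [
    {"gripper":1.5,"xyz":[0,0,0.2],"rot":[0,0,0]},
    {"gripper":1.5,"xyz":[0,0,0.2],"rot":[0,0,0]},
    {"gripper":1.5,"xyz":[0,0,0],"rot":[0,0,0]}
  ]
}}

```text
clock: 8.0
position: [573.8, 155.1, 146.8]
ee_rot: [[0.103, 0.995, -0.001], [0.995, -0.103, -0.0], [-0.0, -0.001, -1.0]]
contact_force: [-1.6, -0.5, -2.8]
gripper_width: 21.0
grip_force: 79.6
```

>>> {"op": "carry_out", "data": {
  "moves": [
    {"gripper":1.5,"xyz":[0,0,0.2],"rot":[0,0,0]},
    {"gripper":1.5,"xyz":[0,0,0],"rot":[0,0,0]}
  ]
}}

```text
clock: 8.25
position: [573.8, 155.1, 144.9]
ee_rot: [[0.103, 0.995, -0.001], [0.995, -0.103, -0.0], [-0.0, -0.001, -1.0]]
contact_force: [-2.9, 1.3, -1.0]
gripper_width: 21.0
grip_force: 79.8
```

```bash
python3 -c "from lib import *;st()"
```

```text
t 8.25 h [554.78 -41.67] tip z 57.9  Fh -3.0 Fy 1.0 Fz -1.0 M [ 0.19  1.05 -0.01] zax [-0.001 -0.    -1.   ]
```

>>> {"op": "carry_out", "data": {
  "moves": [
    {"gripper":1.5,"xyz":[0,0,0.2],"rot":[0,0,0]},
    {"gripper":1.5,"xyz":[0,0,0],"rot":[0,0,0]}
  ]
}}

```text
clock: 8.5
position: [573.9, 155.1, 143.1]
ee_rot: [[0.103, 0.995, -0.0], [0.995, -0.103, -0.0], [-0.0, -0.0, -1.0]]
contact_force: [-4.8, 0.6, 3.2]
gripper_width: 21.0
grip_force: 80.3
```

>>> {"op": "carry_out", "data": {
  "moves": [
    {"gripper":1.5,"xyz":[0,0,0.2],"rot":[0,0,0]},
    {"gripper":1.5,"xyz":[0,0,0],"rot":[0,0,0]}
  ]
}}

```text
clock: 8.75
position: [574.1, 155.2, 141.6]
ee_rot: [[0.103, 0.995, 0.0], [0.995, -0.103, 0.0], [0.0, 0.0, -1.0]]
contact_force: [-6.2, -0.3, 7.0]
gripper_width: 21.3
grip_force: 80.9
```

```bash
python3 -c "from lib import *;st()"
```

```text
t 8.75 h [555.11 -41.48] tip z 54.6  Fh -6.1 Fy -1.0 Fz 7.0 M [0.09 1.74 0.01] zax [ 0.  0. -1.]
```

>>> {"op": "carry_out", "data": {
  "moves": [
    {"gripper":1.5,"xyz":[0,0,0.15],"rot":[0,0,0]},
    {"gripper":1.5,"xyz":[0,0,0.15],"rot":[0,0,0]},
    {"gripper":1.5,"xyz":[0,0,0],"rot":[0,0,0]}
  ]
}}

```text
clock: 9.12
position: [574.4, 155.5, 139.4]
ee_rot: [[0.103, 0.995, 0.001], [0.995, -0.103, 0.0], [0.001, 0.001, -1.0]]
contact_force: [-7.6, -0.2, 12.9]
gripper_width: 20.8
grip_force: 81.8
```

```bash
python3 -c "from lib import *;st()"
```

```text
t 9.12 h [555.35 -41.15] tip z 52.4  Fh -7.5 Fy -0.9 Fz 12.9 M [-0.03  2.07  0.02] zax [ 0.001  0.    -1.   ]
```

>>> {"op": "carry_out", "data": {
  "moves": [
    {"gripper":1.5,"xyz":[0,0.02,0.15],"rot":[0,0,0]},
    {"gripper":1.5,"xyz":[0,0.02,0.15],"rot":[0,0,0]},
    {"gripper":1.5,"xyz":[0,0,0],"rot":[0,0,0]}
  ]
}}

```text
clock: 9.5
position: [574.8, 155.7, 136.5]
ee_rot: [[0.102, 0.995, 0.001], [0.995, -0.102, 0.001], [0.001, 0.001, -1.0]]
contact_force: [-7.5, 0.5, 13.1]
gripper_width: 20.8
grip_force: 81.8
```

Run:
```python
from lib import *
st();i=avg("side",6);t=avg("top",4);cv2.imwrite("pics/x.png",i["color"])
cv2.imwrite("pics/m4.png",np.hstack([cv2.resize(i["color"][255:350,235:335],(400,380),interpolation=3),cv2.resize(t["color"][195:290,200:300],(400,380),interpolation=3)]))
```

```text
t 9.50 h [555.8  -40.91] tip z 49.5  Fh -7.5 Fy -0.3 Fz 13.1 M [0.12 2.14 0.03] zax [ 0.001  0.001 -1.   ]
```

View pics/m4.png

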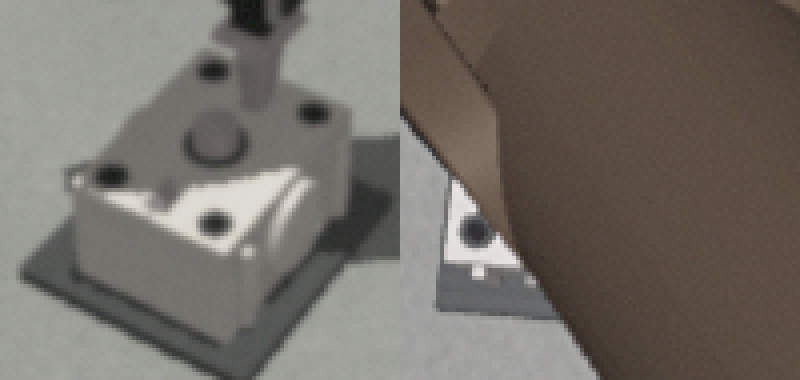

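The blade sits in the right notch (side crop 258,95) and the arm hides the top view. I track the four dark bolt holes in the side view to see which half moves.

```bash
cat >> lib.py <<'E'
HC=dict(Fr=(313.2,283),Fl=(288.7,310.3),Lr=(288.2,272),Ll=(263,298.7)) # side px: F=-x half, L=+x half
def holes(g,i,cen=HC,z=75):
    o={}
    for k,c in cen.items():
        x0,y0=int(c[0])-8,int(c[1])-8;w=g[y0:y0+17,x0:x0+17].astype(float)
        n,l,stt,ce=cv2.connectedComponentsWithStats((w<85).astype(np.uint8))
        j=min(range(1,n),key=lambda j:np.hypot(*(ce[j]-8))-(stt[j,4]>4)*3)
        mk=cv2.dilate((l==j).astype(np.uint8),np.ones((3,3)));ww=np.clip(100-w,0,None)*mk;yy,xx=np.mgrid[:17,:17]
        p=(x0+(ww*xx).sum()/ww.sum(),y0+(ww*yy).sum()/ww.sum());o[k]=hx(onz(i,[p],z)[:,:2])[0].round(2)
    return o
E
python3 - <<'E'
from lib import *
i=avg("side",8)
b=lambda a:cv2.GaussianBlur(a.astype(np.float32).mean(2),(0,0),.7)
print(holes(b(cv2.imread("pics/side0.png")),i));print(holes(i["g"],i))
E
```

```text
{'Fr': array([523.92, -44.85]), 'Fl': array([524.19,  46.86]), 'Lr': array([585.01, -44.97]), 'Ll': array([585.2 ,  46.96])}
{'Fr': array([524.15, -44.81]), 'Fl': array([524.23,  46.86]), 'Lr': array([585.93, -44.53]), 'Ll': array([585.61,  46.85])}
```

The +x half moves (+0.9 mm at R), so it is the loose half and wedge motion goes with +x. I continue at R to about +3 mm.

>>> {"op": "carry_out", "data": {
  "moves": [
    {"gripper":1.5,"xyz":[-0.02,0.02,0.15],"rot":[0,0,0]},
    {"gripper":1.5,"xyz":[-0.02,0.02,0.15],"rot":[0,0,0]},
    {"gripper":1.5,"xyz":[-0.02,0.02,0.15],"rot":[0,0,0]},
    {"gripper":1.5,"xyz":[0,0.02,0.15],"rot":[0,0,0]},
    {"gripper":1.5,"xyz":[0,0,0],"rot":[0,0,0]}
  ]
}}

```text
clock: 11.02
position: [575.6, 155.4, 130.5]
ee_rot: [[0.102, 0.995, 0.002], [0.995, -0.102, 0.001], [0.001, 0.001, -1.0]]
contact_force: [-7.1, 0.6, 13.3]
gripper_width: 21.2
grip_force: 81.7
```

```bash
cat >> lib.py <<'E'
def look():
    st();i=avg("side",8);h=holes(i["g"],i);print("R %.2f L %.2f (spacing-60)"%(h["Lr"][0]-h["Fr"][0]-60,h["Ll"][0]-h["Fl"][0]-60),"F",h["Fr"][0],h["Fl"][0])
E
python3 -c "from lib import *;look()"
```

```text
t 11.03 h [556.58 -41.15] tip z 43.5  Fh -7.1 Fy -0.1 Fz 13.3 M [0.37 2.02 0.08] zax [ 0.002  0.001 -1.   ]
R 3.61 L 1.40 (spacing-60) F 524.15 524.23
```

>>> {"op": "carry_out", "data": {
  "moves": [
    {"gripper":1.5,"xyz":[-0.01,0.02,0.15],"rot":[0,0,0]},
    {"gripper":1.5,"xyz":[0,0.02,0.15],"rot":[0,0,0]},
    {"gripper":1.5,"xyz":[0,0,0],"rot":[0,0,0]}
  ]
}}

```text
clock: 11.8
position: [576.0, 155.2, 127.5]
ee_rot: [[0.102, 0.995, 0.002], [0.995, -0.102, 0.001], [0.001, 0.001, -1.0]]
contact_force: [-7.2, 2.1, 12.1]
gripper_width: 21.1
grip_force: 81.7
```

```bash
python3 -c "from lib import *;look()"
```

```text
t 11.80 h [557.   -41.28] tip z 40.5  Fh -7.4 Fy 1.4 Fz 12.1 M [0.36 1.98 0.09] zax [ 0.002  0.001 -1.   ]
R 4.60 L 1.49 (spacing-60) F 524.16 524.24
```

R stands about 3 mm ahead. Draw out and go to the left notch.

>>> {"op": "carry_out", "data": {
  "moves": [
    {"gripper":1.5,"xyz":[0,0,-0.6],"rot":[0,0,0]},
    {"gripper":1.5,"xyz":[0,0,-1.6],"rot":[0,0,0]},
    {"gripper":1.5,"xyz":[0,0,-2.4],"rot":[0,0,0]},
    {"gripper":1.5,"xyz":[0,0,-2.4],"rot":[0,0,0]},
    {"gripper":1.5,"xyz":[4.15,-0.11,0],"rot":[0,0,0]},
    {"gripper":1.5,"xyz":[4.15,-0.11,0],"rot":[0,0,0]},
    {"gripper":1.5,"xyz":[0,0,1.6],"rot":[0,0,0]},
    {"gripper":1.5,"xyz":[0,0,0],"rot":[0,0,0]}
  ]
}}

```text
clock: 13.2
position: [582.1, 235.7, 179.4]
ee_rot: [[0.103, 0.995, -0.001], [0.995, -0.103, -0.002], [-0.002, -0.001, -1.0]]
contact_force: [0.1, -0.7, -2.4]
gripper_width: 20.9
grip_force: 80.0
```

>>> {"op": "carry_out", "data": {
  "moves": [
    {"gripper":1.5,"xyz":[0,0,0.4],"rot":[0,0,0]},
    {"gripper":1.5,"xyz":[0,0,0],"rot":[0,0,0]}
  ]
}}

```text
clock: 13.45
position: [582.4, 235.7, 176.2]
ee_rot: [[0.104, 0.995, 0.0], [0.995, -0.104, -0.001], [-0.001, 0.0, -1.0]]
contact_force: [0.5, 0.4, -2.4]
gripper_width: 21.2
grip_force: 80.0
```

```bash
python3 -c "from lib import *;look();print(read_state()['ee_rot'].round(4).tolist())"
```

```text
t 13.45 h [555.13  39.44] tip z 89.2  Fh 0.5 Fy 0.4 Fz -2.4 M [ 0.01 -0.01 -0.  ] zax [ 0.    -0.001 -1.   ]
R 7.08 L 1.17 (spacing-60) F 522.89 524.18
[[0.1029, 0.9947, 0.0001], [0.9947, -0.1029, 0.0], [0.0001, 0.0001, -1.0]]
```

>>> {"op": "carry_out", "data": {
  "moves": [
    {"gripper":1.5,"xyz":[0.22,-0.03,0],"rot":[0,0,0]},
    {"gripper":1.5,"xyz":[0,0,0.8],"rot":[0,0,0]},
    {"gripper":1.5,"xyz":[0,0,0.6],"rot":[0,0,0]},
    {"gripper":1.5,"xyz":[0,0,0.4],"rot":[0,0,0]},
    {"gripper":1.5,"xyz":[0,0,0.4],"rot":[0,0,0]},
    {"gripper":1.5,"xyz":[0,0,0.3],"rot":[0,0,0]},
    {"gripper":1.5,"xyz":[0,0,0],"rot":[0,0,0]}
  ]
}}

```text
clock: 14.72
position: [581.9, 239.0, 150.9]
ee_rot: [[0.103, 0.995, -0.0], [0.995, -0.103, -0.0], [-0.0, -0.0, -1.0]]
contact_force: [-0.0, -0.5, -1.7]
gripper_width: 21.1
grip_force: 80.0
```

```bash
python3 -c "from lib import *;look()"
```

```text
t 14.72 h [554.26  42.68] tip z 63.9  Fh 0.0 Fy -0.5 Fz -1.7 M [ 0.    0.02 -0.02] zax [-0. -0. -1.]
R 14.74 L 1.16 (spacing-60) F 522.91 524.17
```

>>> {"op": "carry_out", "data": {
  "moves": [
    {"gripper":1.5,"xyz":[0,0.02,0.2],"rot":[0,0,0]},
    {"gripper":1.5,"xyz":[0,0.02,0.2],"rot":[0,0,0]},
    {"gripper":1.5,"xyz":[0,0.02,0.2],"rot":[0,0,0]},
    {"gripper":1.5,"xyz":[0,0.02,0.2],"rot":[0,0,0]},
    {"gripper":1.5,"xyz":[0,0,0],"rot":[0,0,0]}
  ]
}}

```text
clock: 15.75
position: [582.5, 239.0, 142.8]
ee_rot: [[0.103, 0.995, -0.001], [0.995, -0.103, -0.0], [-0.0, -0.001, -1.0]]
contact_force: [-0.3, 0.8, -2.6]
gripper_width: 21.2
grip_force: 80.2
```

```bash
python3 -c "from lib import *;look()"
```

```text
t 15.75 h [554.85  42.76] tip z 55.8  Fh -0.3 Fy 0.8 Fz -2.6 M [0.08 0.17 0.03] zax [-0.001 -0.    -1.   ]
R 12.48 L 1.18 (spacing-60) F 523.15 524.18
```

>>> {"op": "carry_out", "data": {
  "moves": [
    {"gripper":1.5,"xyz":[0,0.02,0.15],"rot":[0,0,0]},
    {"gripper":1.5,"xyz":[0,0.02,0.15],"rot":[0,0,0]},
    {"gripper":1.5,"xyz":[0,0.02,0.15],"rot":[0,0,0]},
    {"gripper":1.5,"xyz":[0,0.02,0.15],"rot":[0,0,0]},
    {"gripper":1.5,"xyz":[0,0,0],"rot":[0,0,0]}
  ]
}}

```text
clock: 16.77
position: [583.4, 239.5, 137.8]
ee_rot: [[0.103, 0.995, 0.0], [0.995, -0.103, 0.001], [0.001, 0.0, -1.0]]
contact_force: [-6.0, 0.2, 6.3]
gripper_width: 21.2
grip_force: 81.6
```

```bash
python3 -c "from lib import *;look()"
```

```text
t 16.77 h [555.66  43.34] tip z 50.8  Fh -6.0 Fy -0.5 Fz 6.3 M [0.02 1.53 0.06] zax [ 0.     0.001 -1.   ]
R 11.77 L 1.12 (spacing-60) F 523.16 524.17
```

>>> {"op": "carry_out", "data": {
  "moves": [
    {"gripper":1.5,"xyz":[-0.02,0.02,0.15],"rot":[0,0,0]},
    {"gripper":1.5,"xyz":[-0.02,0.02,0.15],"rot":[0,0,0]},
    {"gripper":1.5,"xyz":[-0.02,0.02,0.15],"rot":[0,0,0]},
    {"gripper":1.5,"xyz":[-0.02,0.02,0.15],"rot":[0,0,0]},
    {"gripper":1.5,"xyz":[-0.02,0.02,0.15],"rot":[0,0,0]},
    {"gripper":1.5,"xyz":[0,0.02,0.15],"rot":[0,0,0]},
    {"gripper":1.5,"xyz":[0,0.02,0.15],"rot":[0,0,0]},
    {"gripper":1.5,"xyz":[0,0,0],"rot":[0,0,0]}
  ]
}}

```text
clock: 18.18
position: [584.7, 239.4, 128.2]
ee_rot: [[0.102, 0.995, 0.001], [0.995, -0.102, 0.002], [0.002, 0.001, -1.0]]
contact_force: [-6.9, 0.5, 13.4]
gripper_width: 21.3
grip_force: 82.4
```

```bash
python3 -c "from lib import *;look()"
```

```text
t 18.18 h [557.    43.34] tip z 41.2  Fh -6.9 Fy -0.2 Fz 13.4 M [ 0.28  2.03 -0.04] zax [ 0.001  0.002 -1.   ]
R 9.79 L 3.46 (spacing-60) F 523.52 524.16
```

>>> {"op": "carry_out", "data": {
  "moves": [
    {"gripper":1.5,"xyz":[-0.02,0.02,0.15],"rot":[0,0,0]},
    {"gripper":1.5,"xyz":[-0.02,0.02,0.15],"rot":[0,0,0]},
    {"gripper":1.5,"xyz":[-0.02,0.02,0.15],"rot":[0,0,0]},
    {"gripper":1.5,"xyz":[-0.02,0.02,0.15],"rot":[0,0,0]},
    {"gripper":1.5,"xyz":[0,0.02,0.15],"rot":[0,0,0]},
    {"gripper":1.5,"xyz":[0,0.02,0.15],"rot":[0,0,0]},
    {"gripper":1.5,"xyz":[0,0.02,0.15],"rot":[0,0,0]},
    {"gripper":1.5,"xyz":[0,0,0],"rot":[0,0,0]}
  ]
}}

```text
clock: 19.58
position: [586.1, 238.7, 117.8]
ee_rot: [[0.102, 0.995, 0.001], [0.995, -0.102, 0.002], [0.002, 0.001, -1.0]]
contact_force: [-7.1, 2.2, 13.4]
gripper_width: 20.7
grip_force: 82.3
```

```bash
python3 -c "from lib import *;look()"
```

```text
t 19.57 h [558.45  42.75] tip z 30.8  Fh -7.3 Fy 1.4 Fz 13.4 M [ 0.36  1.96 -0.1 ] zax [ 0.001  0.002 -1.   ]
R 6.52 L 6.70 (spacing-60) F 523.92 524.16
```

>>> {"op": "carry_out", "data": {
  "moves": [
    {"gripper":1.5,"xyz":[0,0,-0.6],"rot":[0,0,0]},
    {"gripper":1.5,"xyz":[0,0,-1.8],"rot":[0,0,0]},
    {"gripper":1.5,"xyz":[0,0,-2.8],"rot":[0,0,0]},
    {"gripper":1.5,"xyz":[0,0,-2.6],"rot":[0,0,0]},
    {"gripper":1.5,"xyz":[-4.2,-0.07,0],"rot":[0,0,0]},
    {"gripper":1.5,"xyz":[-4.2,-0.07,0],"rot":[0,0,0]},
    {"gripper":1.5,"xyz":[0,0,1.8],"rot":[0,0,0]},
    {"gripper":1.5,"xyz":[0,0,0],"rot":[0,0,0]}
  ]
}}

```text
clock: 20.98
position: [576.1, 152.9, 175.9]
ee_rot: [[0.104, 0.995, -0.001], [0.995, -0.104, -0.001], [-0.001, -0.001, -1.0]]
contact_force: [-0.2, 0.4, -1.1]
gripper_width: 21.0
grip_force: 80.2
```

```bash
python3 -c "from lib import *;look()"
```

```text
t 20.98 h [557.34 -43.63] tip z 88.9  Fh -0.2 Fy 0.4 Fz -1.1 M [ 0.01  0.02 -0.05] zax [-0.001 -0.001 -1.   ]
R 4.97 L 6.66 (spacing-60) F 524.14 524.23
```

>>> {"op": "carry_out", "data": {
  "moves": [
    {"gripper":1.5,"xyz":[0.14,-0.03,0],"rot":[0,0,0]},
    {"gripper":1.5,"xyz":[0,0,1.0],"rot":[0,0,0]},
    {"gripper":1.5,"xyz":[0,0,1.0],"rot":[0,0,0]},
    {"gripper":1.5,"xyz":[0,0,0.9],"rot":[0,0,0]},
    {"gripper":1.5,"xyz":[0,0,0.8],"rot":[0,0,0]},
    {"gripper":1.5,"xyz":[0,0,0.6],"rot":[0,0,0]},
    {"gripper":1.5,"xyz":[0,0,0.3],"rot":[0,0,0]},
    {"gripper":1.5,"xyz":[0,0,0],"rot":[0,0,0]}
  ]
}}

```text
clock: 22.38
position: [575.6, 154.9, 129.8]
ee_rot: [[0.103, 0.995, -0.001], [0.995, -0.103, -0.0], [-0.0, -0.001, -1.0]]
contact_force: [-1.4, -0.5, -4.2]
gripper_width: 21.0
grip_force: 80.1
```

```bash
python3 -c "from lib import *;look()"
```

```text
t 22.38 h [556.66 -41.64] tip z 42.8  Fh -1.4 Fy -0.6 Fz -4.2 M [ 0.13  0.32 -0.02] zax [-0.001 -0.    -1.   ]
R 4.82 L 6.22 (spacing-60) F 524.17 524.25
```

>>> {"op": "carry_out", "data": {
  "moves": [
    {"gripper":1.5,"xyz":[0,0.02,0.15],"rot":[0,0,0]},
    {"gripper":1.5,"xyz":[0,0.02,0.15],"rot":[0,0,0]},
    {"gripper":1.5,"xyz":[0,0.02,0.15],"rot":[0,0,0]},
    {"gripper":1.5,"xyz":[0,0.02,0.15],"rot":[0,0,0]},
    {"gripper":1.5,"xyz":[0,0.02,0.15],"rot":[0,0,0]},
    {"gripper":1.5,"xyz":[0,0.02,0.15],"rot":[0,0,0]},
    {"gripper":1.5,"xyz":[0,0.02,0.15],"rot":[0,0,0]},
    {"gripper":1.5,"xyz":[0,0.02,0.15],"rot":[0,0,0]}
  ]
}}

```text
clock: 23.78
position: [577.3, 155.9, 119.8]
ee_rot: [[0.102, 0.995, 0.001], [0.995, -0.102, 0.001], [0.001, 0.001, -1.0]]
contact_force: [-10.1, 0.4, 14.7]
gripper_width: 21.4
grip_force: 82.5
```

```bash
python3 -c "from lib import *;look()"
```

```text
t 23.77 h [558.2  -40.48] tip z 32.8  Fh -10.1 Fy -0.7 Fz 14.7 M [0.15 2.51 0.01] zax [ 0.001  0.001 -1.   ]
R 7.20 L 6.31 (spacing-60) F 524.17 524.24
```

>>> {"op": "carry_out", "data": {
  "moves": [
    {"gripper":1.5,"xyz":[-0.03,0.02,0.15],"rot":[0,0,0]},
    {"gripper":1.5,"xyz":[-0.03,0.02,0.15],"rot":[0,0,0]},
    {"gripper":1.5,"xyz":[-0.03,0.02,0.15],"rot":[0,0,0]},
    {"gripper":1.5,"xyz":[0,0.02,0.15],"rot":[0,0,0]},
    {"gripper":1.5,"xyz":[0,0,0],"rot":[0,0,0]}
  ]
}}

```text
clock: 24.8
position: [578.1, 155.4, 113.7]
ee_rot: [[0.102, 0.995, 0.001], [0.995, -0.102, 0.002], [0.002, 0.001, -1.0]]
contact_force: [-8.8, 1.4, 12.6]
gripper_width: 21.7
grip_force: 82.5
```

```bash
python3 -c "from lib import *;look()"
```

```text
t 24.80 h [559.06 -40.9 ] tip z 26.7  Fh -8.9 Fy 0.5 Fz 12.6 M [ 0.46  2.26 -0.01] zax [ 0.001  0.002 -1.   ]
R 9.97 L 6.19 (spacing-60) F 524.16 524.23
```

>>> {"op": "carry_out", "data": {
  "moves": [
    {"gripper":1.5,"xyz":[0,0,-0.6],"rot":[0,0,0]},
    {"gripper":1.5,"xyz":[0,0,-2.0],"rot":[0,0,0]},
    {"gripper":1.5,"xyz":[0,0,-2.8],"rot":[0,0,0]},
    {"gripper":1.5,"xyz":[0,0,-2.8],"rot":[0,0,0]},
    {"gripper":1.5,"xyz":[4.2,-0.08,0],"rot":[0,0,0]},
    {"gripper":1.5,"xyz":[4.2,-0.08,0],"rot":[0,0,0]},
    {"gripper":1.5,"xyz":[0,0,1.8],"rot":[0,0,0]},
    {"gripper":1.5,"xyz":[0,0,0],"rot":[0,0,0]}
  ]
}}

```text
clock: 26.2
position: [585.2, 236.2, 174.7]
ee_rot: [[0.103, 0.995, -0.001], [0.995, -0.103, -0.002], [-0.002, -0.001, -1.0]]
contact_force: [0.3, -1.6, -1.6]
gripper_width: 21.0
grip_force: 80.3
```

```bash
python3 -c "from lib import *;look()
i=avg('side',6);cv2.imwrite('pics/m5.png',cv2.resize(i['color'][255:350,235:335],(600,570),interpolation=3))"
```

```text
t 26.20 h [557.84  40.17] tip z 87.7  Fh 0.4 Fy -1.6 Fz -1.6 M [-0.08  0.01  0.04] zax [-0.001 -0.002 -1.   ]
R 10.65 L 6.80 (spacing-60) F 523.16 524.17
```

View pics/m5.png

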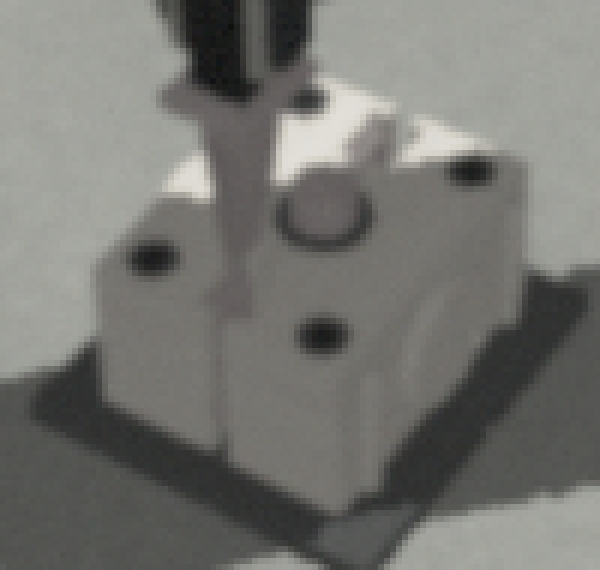

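The left notch is under the blade. R's holes are partly hidden or lit here, so I rely on L's reading and the geometry.

>>> {"op": "carry_out", "data": {
  "moves": [
    {"gripper":1.5,"xyz":[0.16,0,0],"rot":[0,0,0]},
    {"gripper":1.5,"xyz":[0,0,1.1],"rot":[0,0,0]},
    {"gripper":1.5,"xyz":[0,0,1.1],"rot":[0,0,0]},
    {"gripper":1.5,"xyz":[0,0,1.1],"rot":[0,0,0]},
    {"gripper":1.5,"xyz":[0,0,1.0],"rot":[0,0,0]},
    {"gripper":1.5,"xyz":[0,0,0.6],"rot":[0,0,0]},
    {"gripper":1.5,"xyz":[0,0,0.3],"rot":[0,0,0]},
    {"gripper":1.5,"xyz":[0,0,0],"rot":[0,0,0]}
  ]
}}

```text
clock: 27.9
position: [585.3, 239.1, 124.0]
ee_rot: [[0.103, 0.995, -0.0], [0.995, -0.103, -0.0], [-0.0, -0.0, -1.0]]
contact_force: [-1.2, 0.8, -2.2]
gripper_width: 21.5
grip_force: 80.4
```

```bash
python3 -c "from lib import *;look()"
```

```text
t 27.90 h [557.63  43.1 ] tip z 37.0  Fh -1.3 Fy 0.6 Fz -2.2 M [-0.02  0.29 -0.  ] zax [-0. -0. -1.]
R 8.61 L 6.78 (spacing-60) F 523.71 524.18
```

>>> {"op": "carry_out", "data": {
  "moves": [
    {"gripper":1.5,"xyz":[-0.02,0.02,0.15],"rot":[0,0,0]},
    {"gripper":1.5,"xyz":[-0.02,0.02,0.15],"rot":[0,0,0]},
    {"gripper":1.5,"xyz":[-0.02,0.02,0.15],"rot":[0,0,0]},
    {"gripper":1.5,"xyz":[-0.02,0.02,0.15],"rot":[0,0,0]},
    {"gripper":1.5,"xyz":[-0.02,0.02,0.15],"rot":[0,0,0]},
    {"gripper":1.5,"xyz":[-0.02,0.02,0.15],"rot":[0,0,0]},
    {"gripper":1.5,"xyz":[-0.02,0.02,0.15],"rot":[0,0,0]},
    {"gripper":1.5,"xyz":[0,0.02,0.15],"rot":[0,0,0]}
  ]
}}

```text
clock: 29.3
position: [586.7, 239.0, 113.8]
ee_rot: [[0.102, 0.995, 0.001], [0.995, -0.102, 0.002], [0.002, 0.001, -1.0]]
contact_force: [-8.5, 0.3, 15.9]
gripper_width: 21.5
grip_force: 82.7
```

```bash
python3 -c "from lib import *;look()"
```

```text
t 29.30 h [559.04  43.11] tip z 26.8  Fh -8.5 Fy -0.6 Fz 15.9 M [0.1  2.14 0.  ] zax [ 0.001  0.002 -1.   ]
R 5.25 L 8.31 (spacing-60) F 523.97 524.17
```

>>> {"op": "carry_out", "data": {
  "moves": [
    {"gripper":1.5,"xyz":[-0.02,0.02,0.15],"rot":[0,0,0]},
    {"gripper":1.5,"xyz":[-0.02,0.02,0.15],"rot":[0,0,0]},
    {"gripper":1.5,"xyz":[0,0.02,0.15],"rot":[0,0,0]},
    {"gripper":1.5,"xyz":[0,0,0],"rot":[0,0,0]}
  ]
}}

```text
clock: 30.2
position: [587.3, 238.7, 109.2]
ee_rot: [[0.102, 0.995, 0.001], [0.995, -0.102, 0.002], [0.002, 0.001, -1.0]]
contact_force: [-7.4, 0.9, 13.7]
gripper_width: 21.2
grip_force: 82.7
```

```bash
python3 -c "from lib import *;look()"
```

```text
t 30.20 h [559.67  42.93] tip z 22.2  Fh -7.4 Fy 0.1 Fz 13.7 M [ 0.29  1.9  -0.05] zax [ 0.001  0.002 -1.   ]
R 3.98 L 9.70 (spacing-60) F 524.05 524.17
```

>>> {"op": "carry_out", "data": {
  "moves": [
    {"gripper":1.5,"xyz":[0,0,-0.6],"rot":[0,0,0]},
    {"gripper":1.5,"xyz":[0,0,-2.4],"rot":[0,0,0]},
    {"gripper":1.5,"xyz":[0,0,-3.0],"rot":[0,0,0]},
    {"gripper":1.5,"xyz":[0,0,-2.8],"rot":[0,0,0]},
    {"gripper":1.5,"xyz":[-4.2,-0.04,0],"rot":[0,0,0]},
    {"gripper":1.5,"xyz":[-4.2,-0.04,0],"rot":[0,0,0]},
    {"gripper":1.5,"xyz":[0,0,1.8],"rot":[0,0,0]},
    {"gripper":1.5,"xyz":[0,0,0],"rot":[0,0,0]}
  ]
}}

```text
clock: 31.6
position: [577.7, 152.9, 176.4]
ee_rot: [[0.104, 0.995, -0.002], [0.995, -0.104, -0.001], [-0.001, -0.002, -1.0]]
contact_force: [-0.1, -0.0, -1.2]
gripper_width: 21.1
grip_force: 80.5
```

```bash
python3 -c "from lib import *;look();i=avg('side',2);print(holes(i['g'],i))"
```

```text
t 31.60 h [558.93 -43.46] tip z 89.4  Fh -0.1 Fy -0.0 Fz -1.2 M [0.03 0.07 0.04] zax [-0.002 -0.001 -1.   ]
R 8.66 L 9.11 (spacing-60) F 524.16 524.22
{'Fr': array([524.12, -44.8 ]), 'Fl': array([524.2 ,  46.86]), 'Lr': array([592.78, -44.77]), 'Ll': array([593.08,  46.72])}
```

R 8.7 and L 9.1: nearly parallel. One more small push at R for margin.

>>> {"op": "carry_out", "data": {
  "moves": [
    {"gripper":1.5,"xyz":[0.14,-0.05,0],"rot":[0,0,0]},
    {"gripper":1.5,"xyz":[0,0,1.2],"rot":[0,0,0]},
    {"gripper":1.5,"xyz":[0,0,1.2],"rot":[0,0,0]},
    {"gripper":1.5,"xyz":[0,0,1.2],"rot":[0,0,0]},
    {"gripper":1.5,"xyz":[0,0,1.0],"rot":[0,0,0]},
    {"gripper":1.5,"xyz":[0,0,0.8],"rot":[0,0,0]},
    {"gripper":1.5,"xyz":[0,0,0.3],"rot":[0,0,0]},
    {"gripper":1.5,"xyz":[0,0,0],"rot":[0,0,0]}
  ]
}}

```text
clock: 33.1
position: [577.7, 155.1, 120.5]
ee_rot: [[0.103, 0.995, -0.0], [0.995, -0.103, -0.0], [-0.0, -0.0, -1.0]]
contact_force: [-0.8, -1.0, -2.4]
gripper_width: 21.4
grip_force: 80.5
```

>>> {"op": "carry_out", "data": {
  "moves": [
    {"gripper":1.5,"xyz":[0,0.02,0.15],"rot":[0,0,0]},
    {"gripper":1.5,"xyz":[0,0.02,0.15],"rot":[0,0,0]},
    {"gripper":1.5,"xyz":[0,0.02,0.15],"rot":[0,0,0]},
    {"gripper":1.5,"xyz":[0,0,0],"rot":[0,0,0]}
  ]
}}

```text
clock: 33.6
position: [577.8, 155.2, 116.0]
ee_rot: [[0.103, 0.995, -0.001], [0.995, -0.103, -0.0], [-0.0, -0.001, -1.0]]
contact_force: [-4.3, 1.1, 0.8]
gripper_width: 21.1
grip_force: 80.9
```

```bash
python3 -c "from lib import *;look()"
```

```text
t 33.60 h [558.78 -41.16] tip z 29.0  Fh -4.4 Fy 0.6 Fz 0.8 M [0.19 1.27 0.01] zax [-0.001 -0.    -1.   ]Traceback (most recent call last):
  File "<string>", line 1, in <module>
    from lib import *;look()
                      ~~~~^^
  File "lib.py", line 68, in look
    st();i=avg("side",8);h=holes(i["g"],i);print("R %.2f L %.2f (spacing-60)"%(h["Lr"][0]-h["Fr"][0]-60,h["Ll"][0]-h["Fl"][0]-60),"F",h["Fr"][0],h["Fl"][0])
           ~~~^^^^^^^^^^
  File "lib.py", line 15, in avg
    for _ in range(k-1): a+=get_image(n)["color"]
                            ~~~~~~~~~^^^
ValueError: 200 camera calls are used up
```

Camera calls are used up. I finish by the calibrated depth geometry: at R, tip z 26.7 corresponds to 8.66, so I aim for about 23.7.

>>> {"op": "carry_out", "data": {
  "moves": [
    {"gripper":1.5,"xyz":[0,0.02,0.15],"rot":[0,0,0]},
    {"gripper":1.5,"xyz":[0,0.02,0.15],"rot":[0,0,0]},
    {"gripper":1.5,"xyz":[0,0.02,0.15],"rot":[0,0,0]},
    {"gripper":1.5,"xyz":[0,0.02,0.12],"rot":[0,0,0]},
    {"gripper":1.5,"xyz":[0,0,0],"rot":[0,0,0]},
    {"gripper":1.5,"xyz":[0,0,0],"rot":[0,0,0]}
  ]
}}

```text
clock: 34.5
position: [578.5, 155.5, 111.4]
ee_rot: [[0.102, 0.995, -0.0], [0.995, -0.102, 0.0], [0.0, -0.0, -1.0]]
contact_force: [-8.7, -0.0, 11.6]
gripper_width: 21.1
grip_force: 82.6
```

```bash
python3 -c "from lib import *;st()"
```

```text
t 34.50 h [559.43 -40.74] tip z 24.4  Fh -8.6 Fy -0.9 Fz 11.6 M [ 0.04  2.36 -0.05] zax [-0.  0. -1.]
```

>>> {"op": "carry_out", "data": {
  "moves": [
    {"gripper":1.5,"xyz":[0,0,-0.6],"rot":[0,0,0]},
    {"gripper":1.5,"xyz":[0,0,-2.4],"rot":[0,0,0]},
    {"gripper":1.5,"xyz":[0,0,-3.2],"rot":[0,0,0]},
    {"gripper":1.5,"xyz":[0,0,-3.2],"rot":[0,0,0]},
    {"gripper":1.5,"xyz":[0,0,0],"rot":[0,0,0]}
  ]
}}

```text
clock: 35.12
position: [581.6, 155.3, 207.3]
ee_rot: [[0.104, 0.995, 0.007], [0.995, -0.104, 0.002], [0.002, 0.007, -1.0]]
contact_force: [0.5, 0.9, -1.8]
gripper_width: 20.9
grip_force: 80.5
```

Run:
```python
from lib import *
st();print(read_state()["position"])
for r in plan([508.4,-77.7,204],88.97,6): print(r)
```

```text
t 35.12 h [562.6  -40.65] tip z 120.3  Fh 0.4 Fy 0.9 Fz -1.8 M [ 0.04 -0.03  0.02] zax [ 0.007  0.002 -1.   ]
[581.64543231 155.28351672 207.33017075]
([-3.99, -0.81, 0.04], [0.001, -0.0, -0.014])
([-3.98, -0.87, 0.04], [0.001, -0.0, -0.014])
([-3.96, -0.93, 0.05], [0.001, -0.0, -0.014])
([-3.95, -0.98, 0.05], [0.001, -0.0, -0.014])
([-3.94, -1.04, 0.05], [0.001, -0.0, -0.014])
([-3.92, -1.09, 0.05], [0.001, -0.0, -0.014])
```

>>> {"op": "carry_out", "data": {
  "moves": [
    {"gripper":1.5,"xyz":[-3.99,-0.81,0],"rot":[0,0,-0.014]},
    {"gripper":1.5,"xyz":[-3.98,-0.87,0],"rot":[0,0,-0.014]},
    {"gripper":1.5,"xyz":[-3.96,-0.93,0],"rot":[0,0,-0.014]},
    {"gripper":1.5,"xyz":[-3.95,-0.98,0],"rot":[0,0,-0.014]},
    {"gripper":1.5,"xyz":[-3.94,-1.04,0],"rot":[0,0,-0.014]},
    {"gripper":1.5,"xyz":[-3.92,-1.09,0],"rot":[0,0,-0.014]},
    {"gripper":1.5,"xyz":[0,0,0],"rot":[0,0,0]},
    {"gripper":1.5,"xyz":[0,0,0],"rot":[0,0,0]}
  ]
}}

```text
clock: 36.12
position: [506.0, -78.1, 203.9]
ee_rot: [[0.02, 1.0, 0.0], [1.0, -0.02, 0.0], [0.0, 0.0, -1.0]]
contact_force: [-0.5, -0.5, -2.5]
gripper_width: 21.1
grip_force: 80.3
```

Run:
```python
from lib import *
s=read_state();print(s["position"].round(2),s["ee_rot"].round(4).tolist())
print(plan([508.4,-77.7,178],88.97,1))
```

```text
[505.99 -78.06 203.9 ] [[0.0196, 0.9998, 0.0001], [0.9998, -0.0196, 0.0002], [0.0002, 0.0, -1.0]]
[([0.04, 0.24, 2.59], [0.0, -0.0, -0.002])]
```

>>> {"op": "carry_out", "data": {
  "moves": [
    {"gripper":1.5,"xyz":[0.04,0.24,0.8],"rot":[0,0,0]},
    {"gripper":1.5,"xyz":[0,0,1.0],"rot":[0,0,0]},
    {"gripper":1.5,"xyz":[0,0,0.8],"rot":[0,0,0]},
    {"gripper":1.5,"xyz":[0,0,0],"rot":[0,0,0]},
    {"gripper":1.5,"xyz":[0,0,0],"rot":[0,0,0]}
  ]
}}

```text
clock: 36.75
position: [508.4, -77.7, 178.5]
ee_rot: [[0.019, 1.0, 0.0], [1.0, -0.019, 0.0], [0.0, 0.0, -1.0]]
contact_force: [0.3, -0.5, -2.3]
gripper_width: 21.1
grip_force: 80.3
```

>>> {"op": "carry_out", "data": {
  "moves": [
    {"gripper":1.5,"xyz":[0,0,1.0],"rot":[0,0,0]},
    {"gripper":1.5,"xyz":[0,0,1.4],"rot":[0,0,0]},
    {"gripper":1.5,"xyz":[0,0,1.4],"rot":[0,0,0]},
    {"gripper":1.5,"xyz":[0,0,1.4],"rot":[0,0,0]},
    {"gripper":1.5,"xyz":[0,0,1.4],"rot":[0,0,0]},
    {"gripper":1.5,"xyz":[0,0,0.6],"rot":[0,0,0]},
    {"gripper":1.5,"xyz":[0,0,0.2],"rot":[0,0,0]},
    {"gripper":1.5,"xyz":[0,0,0],"rot":[0,0,0]}
  ]
}}

```text
clock: 37.75
position: [508.5, -77.8, 104.6]
ee_rot: [[0.019, 1.0, 0.0], [1.0, -0.019, -0.0], [-0.0, 0.0, -1.0]]
contact_force: [-0.3, -0.3, -2.2]
gripper_width: 21.2
grip_force: 80.3
```

>>> {"op": "carry_out", "data": {
  "moves": [
    {"gripper":1.5,"xyz":[0,0,0.15],"rot":[0,0,0]},
    {"gripper":1.5,"xyz":[0,0,0.1],"rot":[0,0,0]},
    {"gripper":1.5,"xyz":[0,0,0.1],"rot":[0,0,0]},
    {"gripper":1.5,"xyz":[0,0,0],"rot":[0,0,0]}
  ]
}}

```text
clock: 38.25
position: [508.5, -77.9, 102.0]
ee_rot: [[0.019, 1.0, 0.001], [1.0, -0.019, -0.001], [-0.001, 0.001, -1.0]]
contact_force: [-3.5, -0.7, 11.7]
gripper_width: 21.0
grip_force: 82.2
```

Seated: the flange carries 12 N at the starting height of 102. Open and draw straight up.

>>> {"op": "carry_out", "data": {
  "moves": [
    {"gripper":5,"xyz":[0,0,-0.05],"rot":[0,0,0]},
    {"gripper":8.5,"xyz":[0,0,0],"rot":[0,0,0]},
    {"gripper":8.5,"xyz":[0,0,0],"rot":[0,0,0]},
    {"gripper":8.5,"xyz":[0,0,0],"rot":[0,0,0]},
    {"gripper":8.5,"xyz":[0,0,-2],"rot":[0,0,0]},
    {"gripper":8.5,"xyz":[0,0,-4],"rot":[0,0,0]},
    {"gripper":8.5,"xyz":[0,0,-5],"rot":[0,0,0]},
    {"gripper":8.5,"xyz":[0,0,0],"rot":[0,0,0]}
  ]
}}

```text
clock: 39.25
position: [510.6, -77.7, 215.0]
ee_rot: [[0.019, 1.0, 0.007], [1.0, -0.019, -0.001], [-0.001, 0.007, -1.0]]
contact_force: [0.8, 1.1, -0.6]
gripper_width: 84.9
grip_force: 0.0
```

>>> {"op": "carry_out", "data": {
  "moves": [
    {"gripper":8.5,"xyz":[0,0,0],"rot":[0,0,0]},
    {"gripper":8.5,"xyz":[0,0,0],"rot":[0,0,0]}
  ]
}}

```text
clock: 39.5
position: [507.4, -77.9, 210.1]
ee_rot: [[0.019, 1.0, -0.002], [1.0, -0.019, 0.0], [0.0, -0.002, -1.0]]
contact_force: [0.3, -0.4, 0.1]
gripper_width: 84.8
grip_force: 0.0
```

```bash
python3 -c "
from lib import *
st();print(job_done())"
```

```text
t 39.50 h [ 512.74 -280.19] tip z 123.1  Fh 0.3 Fy -0.4 Fz 0.1 M [-0.05  0.02  0.01] zax [-0.002  0.    -1.   ]
the job is handed in; nothing more can be done
None
```

The job is handed in (verdict not shown): both ends stand an estimated 9 mm or more open and nearly parallel, and the wedge is back in its pocket and released; the camera calls ran out before the last push at R, so that gap and the wedge's seating rest on tool depth and force, not a final look.

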